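# Put the check weights back in their case

## Robot

A 7-joint arm with a two-finger parallel gripper is mounted at the origin on a cart in front of the work surface, level with it; the furniture and walls round the work are solid. World frame = base frame: x ahead of the robot, y to its left, z up, the work surface at z = 0. Lengths are in m, angles in degrees, forces in N, time in s.
With the tool pointing down it reaches from about 0.35 to 0.9 m from the base axis. Payload 19.9 kg.
Tool frame: the origin (TCP) lies midway between the tips of the shut fingers; the grasp point (between the pads) lies 19 mm behind it (bot.grip_depth is the distance from the TCP to the grasp point, in m); z points along the fingers, y is the line along which they close (so a half turn about z gives the same grasp; the last joint's range is limited). The gripper opens to 94 mm and grips with 3 to 60 N. Pads are 16 mm wide; open, the fingers measure 119 mm over their backs; the gripper's body (75 mm by 177 mm) begins 78 mm behind the grasp point.
Start: joints at [-74.456, 23.915, -0.59, 92.452, 0.269, 63.638, -3.037], TCP at [0.192, 0.595, 0.205] pointing down, gripper open.
Joint ranges: [-161.28, 161.28], [-22.2, 115.67], [-73.04, 71.86], [3.21, 147.25], [-68.34, 248.33], [10.77, 114.83], [-161.83, 161.83]. Speed limits (degrees/s): [108.29, 108.29, 136.94, 136.94, 172.46, 172.46, 172.46].

## Interface

Orientations are given as a 3x3 rotation matrix whose columns are the frame's x, y, z axes.
In Python, from cell import status, capture, close_job, bot gives the robot as it stands. The module is installed in compiled form; this text tells all that it offers.
- The arm moves only by the tool apply_moves, never from a script. Its argument "plan" is one flat list of numbers, 7 for each row, row after row: the turn, a rotation vector about the tool's x, y, z in rad, then the shift along the tool's x, y, z in mm, then the opening, from 0 (shut) to 1 (fully open). A call has 1 to 12 rows; each row is the pose to reach, as a shift and turn from the pose commanded when the call began, along the tool's axes at that moment; what a row does not reach only later rows make up. A row lasts 1/10 s, in which the tool goes at most 50 mm and 8.59 degrees, less where a joint would pass 70% of its speed; a pose out of reach is approached as far as the arm can. A call with a gripper value outside its range is refused whole. The fingers move at their own pace and stop on an object; "force" is the grip in N (left out, the last holds). Time passes only in rows, so rows that repeat a pose let the fingers close. It gives the time, the measured TCP pose, the force, the opening and the grip force at its end, in the units of the state.
- status.read_state(): the state, without advancing time (a new reading comes with each control period).
- capture(name): name is "side" or "top" or "wrist"; returns a dict with "color" (480x640x3 uint8, red, green, blue), "K" (3x3 intrinsics, pixels), "R" (3x3) and "t" (3): a world point X has camera coordinates R X + t. Camera axes: x right, y down, z forward; pixel columns grow to the right and rows downward; lengths in m; the calibration is good to about 2 mm. A picture is of the moment at which its call begins. There is no depth.
- close_job(): hands the job in; it is judged then, once.
The state is a dict: "time": time; "q": joint angles; "dq": joint speeds; "joint_torque": joint torques, N m; "eef_pos": TCP position; "tool_rot": TCP orientation; "ft_force": force on the tool from outside, world axes, zero at the start; "moment": the same for the moment, N m; "finger_gap": finger opening in m; "grasp_force": force on a finger pad.
Only numpy, scipy, OpenCV 4.12 (cv2) and the standard library are available. Lean on these libraries where they do the work, as an engineer would, in place of code of your own. Each camera call takes 0.05 s, during which the arm holds its last target. There are 200 camera calls.

## Task

Put the four balance weights from the steel tray back into the foam of their case, in a row by size: each one upright in the cutout that fits it, from the largest weight in the widest cutout down to the smallest in the narrowest, pressed down until it stands on the bottom. Do not knock a weight over, and leave the dropper bottle and the forceps where they are.

Things in the scene. Friction and masses are not known exactly. Their poses are not given: they have to be found in the camera images.
- weight_500: largest of four stainless-steel balance weights (500 g): an upright round body 38 mm across and 46 mm high with a smaller round knob on top, 62 mm high in all; grip it across the body from above. Stands in a fixed steel tray (floor 2 mm above the table, rim 23 mm high). Origin: centre of its underside; z up along its axis.
- weight_200: second largest of four stainless-steel balance weights (200 g): an upright round body 28 mm across and 35 mm high with a smaller round knob on top, 47 mm high in all; grip it across the body from above. Stands in a fixed steel tray (floor 2 mm above the table, rim 23 mm high). Origin: centre of its underside; z up along its axis.
- weight_100: second smallest of four stainless-steel balance weights (100 g): an upright round body 22 mm across and 28 mm high with a smaller round knob on top, 37 mm high in all; grip it across the body from above. Stands in a fixed steel tray (floor 2 mm above the table, rim 23 mm high). Origin: centre of its underside; z up along its axis.
- weight_50: smallest of four stainless-steel balance weights (50 g): an upright round body 18 mm across and 22 mm high with a smaller round knob on top, 30 mm high in all; grip it across the body from above. Stands in a fixed steel tray (floor 2 mm above the table, rim 23 mm high). Origin: centre of its underside; z up along its axis.
- pocket_500: widest cutout, at one end of the row, of 4 in the dark foam of a fixed grey case (208x76 mm, foam top 31 mm above the table; any yaw). Hole 50 mm wide, 22 mm deep; 4 springy bevelled lips close it to 36 mm, give 6 mm, and resist with 2 to 5 N: push the 38 mm weight home. Origin: centre of the hole's bottom, 9 mm above the table; z up, y along the row to the widest.
- pocket_200: second widest cutout, 55 mm from the widest, of 4 in the dark foam of a fixed grey case (208x76 mm, foam top 31 mm above the table; any yaw). Hole 40 mm wide, 18 mm deep; 4 springy bevelled lips close it to 26 mm, give 6 mm, and resist with 2 to 5 N: push the 28 mm weight home. Origin: centre of the hole's bottom, 13 mm above the table; z up, y along the row to the widest.
- pocket_100: second narrowest cutout, 47 mm from the second widest, of 4 in the dark foam of a fixed grey case (208x76 mm, foam top 31 mm above the table; any yaw). Hole 34 mm wide, 14 mm deep; 4 springy bevelled lips close it to 20 mm, give 6 mm, and resist with 2 to 5 N: push the 22 mm weight home. Origin: centre of the hole's bottom, 17 mm above the table; z up, y along the row to the widest.
- pocket_50: narrowest cutout, at the other end, 42 mm from the next, of 4 in the dark foam of a fixed grey case (208x76 mm, foam top 31 mm above the table; any yaw). Hole 30 mm wide, 12 mm deep; 4 springy bevelled lips close it to 16 mm, give 6 mm, and resist with 2 to 5 N: push the 18 mm weight home. Origin: centre of the hole's bottom, 19 mm above the table; z up, y along the row to the widest.
- dropper: bystander: amber dropper bottle with an orange teat, 36 mm across, 99 mm high, standing beyond the tray. Origin: centre of its underside.
- forceps: bystander: steel forceps 133 x 16 x 10 mm lying flat to the right of the tray. Origin: centre of its underside; y along its length.
There are look-alikes about, which are no part of the job. What is shaped like the weight_500 but blue is not meant. Leave any yellow look-alike of the weight_200 alone.

How it is judged:
By the outcome, as a careful person would: the job done as asked, in the order asked, and still so for the second after the job is handed in, with the robot touching nothing.
It also fails if it takes over 109 s, if anything falls off the work surface, if the arm or the gripper's body presses on something with over 40 N, if the wrist force passes 120 N, or if a joint passes its speed limit or range.

## Working session

There is one attempt and no reset: what is moved stays moved. The work goes in short steps, Python scripts to look and compute and a tool call to move; the robot and the scene stay as the last step left them, time stands still between calls to the robot, and variables do not carry over. Pictures are saved under pics/ and viewed, at most 14 in all, crops included, and the job is handed in when it is done.

Besides the shell and the picture viewer there is one more tool, called after "Emit:" in YAML: its name, and indented under it one key for each argument. apply_moves: Moves the arm, as the interface text tells. Its arguments: {"type":"object","properties":{"plan":{"type":"array","items":{"type":"number"}},"force":{"type":"number"}},"required":["plan"]}

```bash
mkdir -p pics; python3 - <<'E'
from cell import status,capture,bot
import cv2,pickle
s=status.read_state(); print(s)
for n in("top","side"):
    c=capture(n); cv2.imwrite(f"pics/{n}0.png",c["color"][:,:,::-1]); pickle.dump(c,open(f"{n}0.pkl","wb"))
    print(n,c["K"],c["R"],c["t"])
E
```

```text
{'time': 0.0, 'q': array([-74.45501133,  23.94900055,  -0.5915881 ,  92.48713835,
         0.27022865,  63.63860698,  -3.03804612]), 'dq': array([-0.00833212,  0.12880353,  0.01324369, -0.04203867, -0.0149808 ,
        0.06374784, -0.01427777]), 'joint_torque': array([-7.10061631e-04, -8.51269770e+01,  6.38274439e-01, -4.25990081e+01,
       -4.88380459e-02,  1.87530956e-02,  1.27768553e-04]), 'eef_pos': array([0.19221646, 0.59428824, 0.20480288]), 'tool_rot': array([[-9.51475926e-01,  3.07723046e-01, -2.97889798e-04],
       [ 3.07723174e-01,  9.51475116e-01, -1.24569935e-03],
       [-9.98956686e-05, -1.27692054e-03, -9.99999180e-01]]), 'ft_force': array([0.2648696 , 0.0593298 , 0.37744239]), 'moment': array([-0.0505194 , -0.01038189, -0.03924401]), 'grasp_force': 0.0, 'finger_gap': 0.0939723531748509}
top [[456.79586902   0.         319.0952398 ]
 [  0.         456.79586902 235.53783675]
 [  0.           0.           1.        ]] [[-2.27042998e-02 -9.99740947e-01 -1.59815038e-03]
 [-9.96951954e-01  2.27602529e-02 -7.46242030e-02]
 [ 7.46412457e-02 -1.01011139e-04 -9.97210446e-01]] [0.16603818 0.59275153 1.02519155]
side [[527.12388945   0.         323.41097996]
 [  0.         527.12388945 237.88952984]
 [  0.           0.           1.        ]] [[-0.98424072 -0.17544259  0.02213826]
 [-0.11200584  0.52163198 -0.84578648]
 [ 0.13683894 -0.83493711 -0.53306203]] [0.61220189 0.0104699  1.00038265]
```

View pics/top0.png

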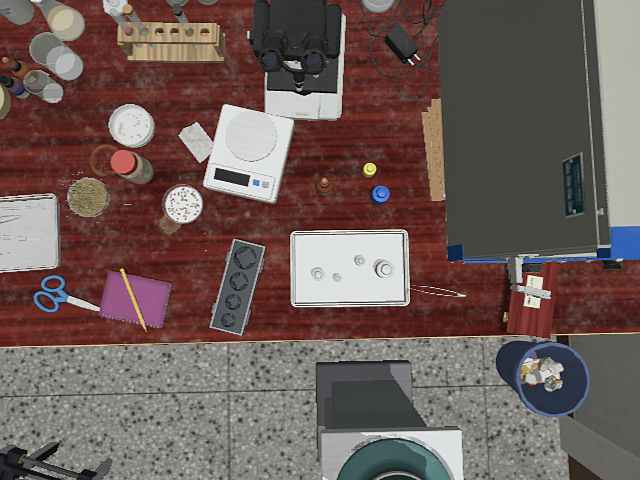

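View pics/side0.png

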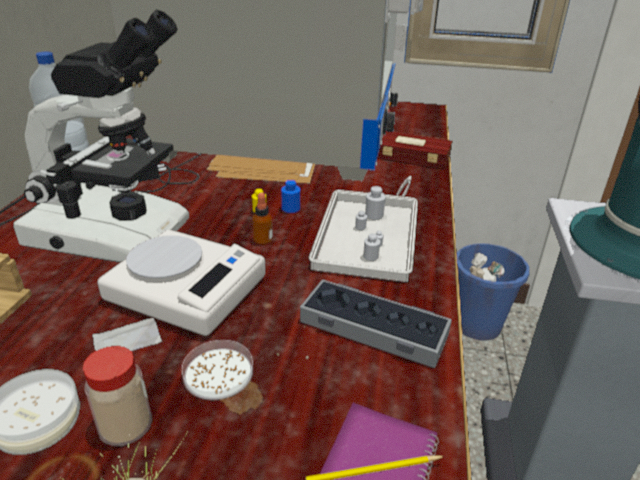

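The top view shows the tray at (350,268) with four steel weights: about (383,268) largest, (317,273), (360,260) and (337,277) smallest. The case is at (237,287), widest hole at the top. The look-alikes are blue (380,194) and yellow (369,170), both outside the tray. The dropper is at (323,185) and the forceps at (437,292). I choose the four steel ones in the tray and check them in a close crop.

```bash
python3 - <<'E'
import cv2
a=cv2.imread("pics/top0.png"); 
cv2.imwrite("pics/crop0.png",cv2.resize(a[225:345,205:415],None,fx=3.8,fy=3.8,interpolation=cv2.INTER_CUBIC))
E
```

```text
(no output)
```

View pics/crop0.png

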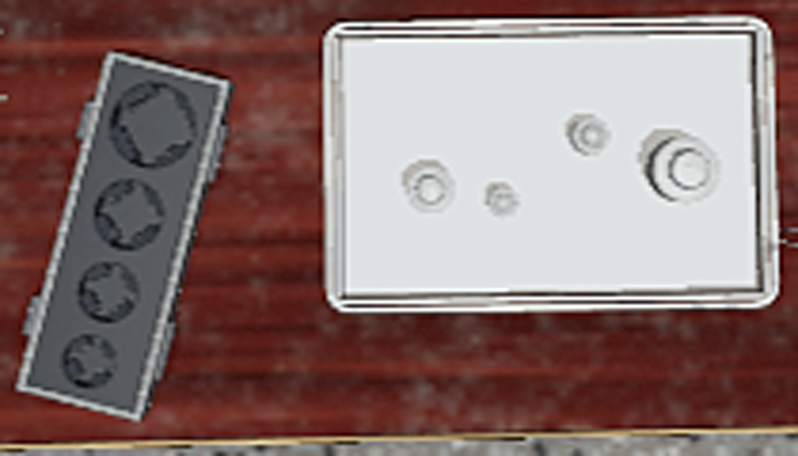

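```bash
cat > h.py <<'E'
import numpy as np
def ray(c,px,z):
    K,R,t=c["K"],c["R"],c["t"]; d=R.T@np.linalg.solve(K,[px[0],px[1],1.]); o=-R.T@t
    return o+d*(z-o[2])/d[2]
def proj(c,X):
    p=c["K"]@(c["R"]@np.asarray(X)+c["t"]); return p[:2]/p[2]
def fitrow(P):  # fit hole centres with known spacing; returns centre list, yaw of y axis
    s=np.array([0,-55,-47-55,-42-102])/1000; m=s-s.mean(); P=np.asarray(P)[:,:2]
    c=P.mean(0); v=((P-c)*m[:,None]).sum(0); u=v/np.linalg.norm(v)
    return c+m[:,None]*u,u,np.linalg.norm(v)/(m@m)
E
python3 - <<'E'
from h import *
import pickle,cv2
c=pickle.load(open("top0.pkl","rb")); s=pickle.load(open("side0.pkl","rb"))
f=lambda u:((u[0]+.5)/3.8-.5+205,(u[1]+.5)/3.8-.5+225)
W={500:(690,168,.064),200:(429,188,.049),100:(592,134,.039),50:(503,200,.032)}
for k,v in W.items():
    X=ray(c,f(v),v[2]); print(k,X.round(4),proj(s,X).round(1))
P=[ray(c,f(p),.031) for p in [(153,124),(129,214),(108,292),(90,361)]]
Q,u,sc=fitrow(P); print(np.round(P,4)); print(Q.round(4),u,sc,np.degrees(np.arctan2(u[1],u[0])))
for q in Q: print(proj(s,[*q,.031]).round(1))
for n,p in dict(drop=(323,182),blue=(380,194)).items(): print(n,ray(c,p,.08))
a=cv2.imread("pics/side0.png"); cv2.imwrite("pics/crop1.png",cv2.resize(a[170:370,290:460],None,fx=3,fy=3,interpolation=cv2.INTER_CUBIC))
E
```

```text
500 [0.5168 0.0073 0.064 ] [376.4 187.9]
200 [0.5086 0.1579 0.049 ] [372.5 234.7]
100 [0.5381 0.0609 0.039 ] [361.7 211.1]
50 [0.5003 0.1143 0.032 ] [378.7 230.7]
[[0.5502 0.3218 0.031 ]
 [0.4971 0.3366 0.031 ]
 [0.4514 0.3495 0.031 ]
 [0.4112 0.3604 0.031 ]]
[[0.55   0.3219]
 [0.497  0.3366]
 [0.4517 0.3492]
 [0.4112 0.3605]] [ 0.96328978 -0.26846379] 1.0028004205846752 -15.572873662580738
[333.5 298.3]
[367.6 309.1]
[398.2 318.9]
[426.7 327.9]
drop [0.70916712 0.14131189 0.08      ]
blue [0.67983934 0.01766165 0.08      ]
```

View pics/crop1.png

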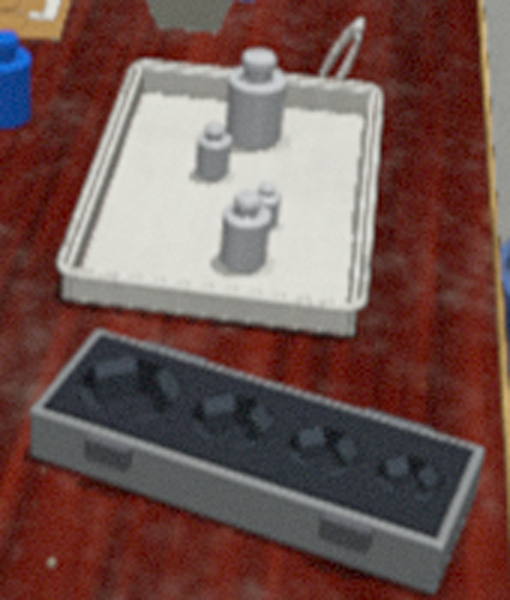

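The side view agrees with the top one: the projected knob tops fall on the seen ones, e.g. 500 at crop (259,53), which is full-frame (376,188). The hole spacing fits to 0.3 %. Next I compute the moves.

```bash
cat > g.py <<'E'
import sys,numpy as np
from cell import status
s=status.read_state(); R=s["tool_rot"]; p=s["eef_pos"]
yaw=lambda R:np.degrees(np.arctan2(R[1,1],R[0,1]))
print("t",round(s["time"],2),"p",p.round(4),"yawY",yaw(R).round(2),"gap",round(s["finger_gap"],4),"grip",round(s["grasp_force"],1),"F",s["ft_force"].round(1))
v=[float(a) for a in sys.argv[1:]]
for i in range(0,len(v),3): print("shift",(R.T@(np.array(v[i:i+3])-p)*1000).round(1))
E
python3 g.py .5168 .0073 .12 .5168 .0073 .026
```

```text
t 0.1 p [0.1923 0.5944 0.2049] yawY 72.08 gap 0.0942 grip 0.0 F [ 0.6 -1.   0.2]
shift [-489.4 -458.6   85.4]
shift [-489.4 -458.5  179.4]
```

Emit:
apply_moves:
  plan: [0, 0, 0, -20, -18, 3, 0.6, 0, 0, 0, -50, -46, 9, 0.52, 0, 0, 0, -84, -78, 15, 0.52, 0, 0, 0, -118, -110, 21, 0.52, 0, 0, 0, -152, -142, 27, 0.52, 0, 0, 0, -186, -174, 33, 0.52, 0, 0, 0, -220, -206, 38, 0.52, 0, 0, 0, -254, -238, 44, 0.52, 0, 0, 0, -288, -270, 50, 0.52, 0, 0, 0, -322, -302, 56, 0.52, 0, 0, 0, -356, -334, 62, 0.52, 0, 0, 0, -390, -366, 68, 0.52]
  force: 50

```text
time: 1.3
eef_pos: [0.4513, 0.1246, 0.1373]
tool_rot: [[-0.952, 0.307, 0.0], [0.307, 0.952, 0.0], [-0.0, 0.0, -1.0]]
ft_force: [1.3, 0.6, 0.3]
finger_gap: 0.0489
grasp_force: 0.0
```

```bash
python3 g.py .5168 .0073 .12 .5168 .0073 .026
```

```text
t 1.3 p [0.4513 0.1246 0.1373] yawY 72.09 gap 0.0489 grip 0.0 F [1.3 0.6 0.3]
shift [-98.4 -91.5  17.3]
shift [-98.4 -91.5 111.3]
```

Now I move over the 500 g weight and look through the wrist camera.

Emit:
apply_moves:
  plan: [0, 0, 0, -32, -30, 6, 0.52, 0, 0, 0, -60, -56, 11, 0.52, 0, 0, 0, -84, -78, 15, 0.52, 0, 0, 0, -98, -91, 17, 0.52, 0, 0, 0, -98, -91, 17, 0.52, 0, 0, 0, -98, -91, 17, 0.52]

```text
time: 1.9
eef_pos: [0.5157, 0.0098, 0.1202]
tool_rot: [[-0.951, 0.308, -0.001], [0.308, 0.951, -0.0], [0.001, -0.0, -1.0]]
ft_force: [-0.8, 1.3, 0.3]
finger_gap: 0.0487
grasp_force: 0.0
```

```bash
python3 g.py .5168 .0073 .026; python3 - <<'E'
from cell import capture
from h import *
import cv2,pickle
c=capture("wrist"); pickle.dump(c,open("w0.pkl","wb")); a=c["color"][:,:,::-1].copy()
for n,X in {500:(.5168,.0073,.064),200:(.5086,.1579,.049),100:(.5381,.0609,.039),50:(.5003,.1143,.032)}.items():
    q=proj(c,X); print(n,q.round(1)); cv2.circle(a,tuple(int(v) for v in q.round()),2,(0,0,255),-1)
cv2.imwrite("pics/w0.png",a); print(c["K"],-c["R"].T@c["t"])
E
```

```text
t 1.9 p [0.5157 0.0098 0.1202] yawY 72.05 gap 0.0487 grip 0.0 F [-0.8  1.3  0.3]
shift [-1.9 -2.  94.2]
500 [311.4 265.5]
200 [556.7 167.4]
100 [402.8 258. ]
50 [468.9 173.4]
[[432.75179655   0.         316.55604226]
 [  0.         432.75179655 241.15169994]
 [  0.           0.           1.        ]] [0.43958234 0.03539475 0.29921983]
```

View pics/w0.png

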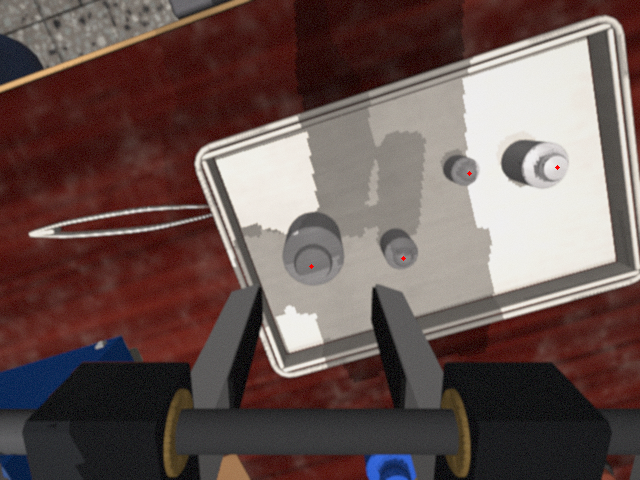

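The wrist view agrees to about 2 mm: the knobs are seen at (313,262), (401,255), (465,170) and (552,165), a few px from the dots. I keep the top-camera positions for both weights and holes so that a common error cancels, and descend on the 500.

Emit:
apply_moves:
  plan: [0, 0, 0, 0, 0, 15, 0.52, 0, 0, 0, 0, 0, 40, 0.52, 0, 0, 0, 0, 0, 65, 0.52, 0, 0, 0, 0, 0, 84, 0.52, 0, 0, 0, 0, 0, 94, 0.52, 0, 0, 0, 0, 0, 94, 0.52, 0, 0, 0, 0, 0, 94, 0.52, 0, 0, 0, 0, 0, 94, 0.3, 0, 0, 0, 0, 0, 94, 0.3, 0, 0, 0, 0, 0, 94, 0.3, 0, 0, 0, 0, 0, 94, 0.3, 0, 0, 0, 0, 0, 94, 0.3]
  force: 50

```text
time: 3.15
eef_pos: [0.5165, 0.0094, 0.0274]
tool_rot: [[-0.951, 0.308, 0.001], [0.308, 0.951, -0.0], [-0.001, 0.0, -1.0]]
ft_force: [-3.0, -2.5, 8.3]
finger_gap: 0.0369
grasp_force: 50.0
```

```bash
python3 g.py .5168 .0073 .026 .5168 .0073 .1 .55 .3219 .1
```

```text
t 3.15 p [0.5165 0.0094 0.0274] yawY 72.06 gap 0.0369 grip 50.0 F [-3.  -2.5  8.3]
shift [-0.9 -1.9  1.4]
shift [ -1.   -1.8 -72.6]
shift [ 64.4 307.7 -72.6]
```

Emit:
apply_moves:
  plan: [0, 0, 0, 0, 0, -15, 0.3, 0, 0, 0, 0, 0, -40, 0.3, 0, 0, 0, 0, 0, -65, 0.3, 0, 0, 0, 2, 10, -74, 0.3, 0, 0, 0, 8, 40, -74, 0.3, 0, 0, 0, 17, 80, -74, 0.3, 0, 0, 0, 25, 120, -74, 0.3, 0, 0, 0, 34, 160, -74, 0.3, 0, 0, 0, 42, 200, -74, 0.3, 0, 0, 0, 51, 240, -74, 0.3, 0, 0, 0, 59, 280, -74, 0.3, 0, 0, 0, 66, 311, -74, 0.3]

```text
time: 4.35
eef_pos: [0.5476, 0.3296, 0.0995]
tool_rot: [[-0.952, 0.306, -0.001], [0.306, 0.952, 0.0], [0.001, 0.0, -1.0]]
ft_force: [0.4, 0.0, -5.4]
finger_gap: 0.0373
grasp_force: 50.0
```

Emit:
apply_moves:
  plan: [0.0, 0, 0, 0, 0, 0, 0.3, 0, 0, 0, 0, 0, 0, 0.3, 0, 0, 0, 0, 0, 0, 0.3]

```text
time: 4.65
eef_pos: [0.5486, 0.3252, 0.0999]
tool_rot: [[-0.951, 0.308, -0.001], [0.308, 0.951, -0.001], [0.0, -0.001, -1.0]]
ft_force: [0.4, -1.6, -4.8]
finger_gap: 0.037
grasp_force: 50.0
```

```bash
python3 g.py .55 .3237 .1; python3 - <<'E'
from cell import capture
from h import *
import cv2,pickle
c=capture("wrist"); pickle.dump(c,open("w1.pkl","wb")); a=c["color"][:,:,::-1].copy()
for X in [(.55,.3219,.031),(.497,.3366,.031),(.4517,.3492,.031),(.4112,.3605,.031)]:
    q=proj(c,X); print(q.round(1)); cv2.circle(a,tuple(int(v) for v in q.round()),1,(0,0,255),-1)
cv2.imwrite("pics/w1.png",a)
E
```

```text
t 4.65 p [0.5486 0.3252 0.0999] yawY 72.04 gap 0.037 grip 50.0 F [ 0.4 -1.6 -4.8]
shift [-1.8 -1.  -0.1]
[310.5 259.4]
[306.  167.6]
[301.6  79.6]
[297.4  -7.8]
```

View pics/w1.png

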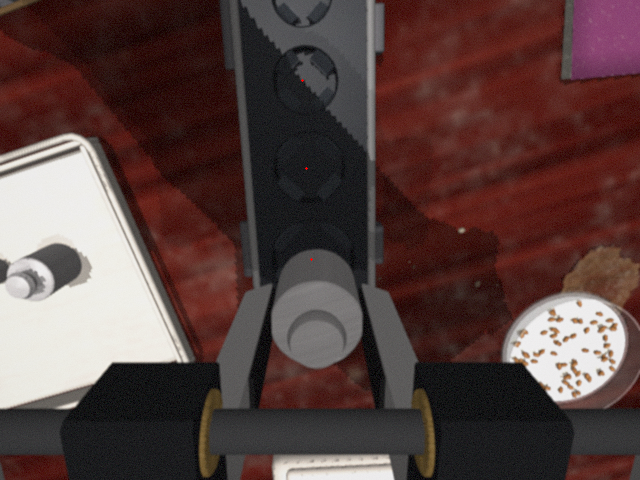

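The second hole is seen at (310,166) and the third at (306,79), about 4 px right of the dots. The 500 hangs upright in the fingers. The hole's y comes out near 0.323. I descend to just above the foam and let it settle.

Emit:
apply_moves:
  plan: [0, 0, 0, 0, -1, 12, 0.3, 0, 0, 0, 0, -1, 28, 0.3, 0, 0, 0, 0, -1, 37, 0.3, 0, 0, 0, 0, -1, 37, 0.3, 0, 0, 0, 0, -1, 37, 0.3, 0, 0, 0, 0, -1, 37, 0.3]

```text
time: 5.3
eef_pos: [0.5489, 0.325, 0.0639]
tool_rot: [[-0.951, 0.308, 0.001], [0.308, 0.951, 0.0], [-0.0, 0.0, -1.0]]
ft_force: [-0.7, -0.7, -4.3]
finger_gap: 0.0367
grasp_force: 50.0
```

```bash
python3 g.py .55 .3229 .0344
```

```text
t 5.3 p [0.5489 0.325  0.0639] yawY 72.08 gap 0.0367 grip 50.0 F [-0.7 -0.7 -4.3]
shift [-1.7 -1.7 29.5]
```

Emit:
apply_moves:
  plan: [0, 0, 0, -1, -1.7, 0, 0.3, 0, 0, 0, -1, -1.7, 4, 0.3, 0, 0, 0, -1, -1.7, 8, 0.3, 0, 0, 0, -1, -1.7, 12, 0.3, 0, 0, 0, -1, -1.7, 16, 0.3, 0, 0, 0, -1, -1.7, 20, 0.3, 0, 0, 0, -1, -1.7, 24, 0.3, 0, 0, 0, -1, -1.7, 26, 0.3, 0, 0, 0, -1, -1.7, 28, 0.3, 0, 0, 0, -1, -1.7, 29, 0.3, 0, 0, 0, -1, -1.7, 29, 0.3, 0, 0, 0, -1, -1.7, 29, 0.3]

```text
time: 6.5
eef_pos: [0.549, 0.323, 0.0347]
tool_rot: [[-0.951, 0.308, 0.0], [0.308, 0.951, -0.0], [-0.0, -0.0, -1.0]]
ft_force: [-2.1, -2.0, 4.0]
finger_gap: 0.0368
grasp_force: 50.0
```

```bash
python3 g.py .55 .3229 .0344
```

```text
t 6.5 p [0.549  0.323  0.0347] yawY 72.08 gap 0.0368 grip 50.0 F [-2.1 -2.   4. ]
shift [-0.9  0.2  0.3]
```

Emit:
apply_moves:
  plan: [0, 0, 0, 0, 0, 1, 0.3, 0, 0, 0, 0, 0, 2, 0.3, 0, 0, 0, 0, 0, 2, 0.3, 0, 0, 0, 0, 0, 2, 0.3]

```text
time: 6.9
eef_pos: [0.5493, 0.323, 0.0346]
tool_rot: [[-0.951, 0.308, 0.0], [0.308, 0.951, 0.001], [-0.0, 0.001, -1.0]]
ft_force: [-13.0, -7.3, 34.8]
finger_gap: 0.0369
grasp_force: 50.0
```

Emit:
apply_moves:
  plan: [0, 0, 0, 0, 0, -2, 0.3, 0, 0, 0, 0, 0, -2, 0.52, 0, 0, 0, 0, 0, -2, 0.52, 0, 0, 0, 0, 0, -2, 0.52, 0, 0, 0, 0, 0, -8, 0.52, 0, 0, 0, 0, 0, -20, 0.52, 0, 0, 0, 0, 0, -40, 0.52, 0, 0, 0, 0, 0, -64, 0.52, 0, 0, 0, 0, 0, -75, 0.52, 0, 0, 0, 0, 0, -75, 0.4, 0, 0, 0, 0, 0, -75, 0.4]

```text
time: 8.0
eef_pos: [0.5488, 0.323, 0.107]
tool_rot: [[-0.952, 0.308, -0.0], [0.308, 0.952, -0.0], [0.0, -0.0, -1.0]]
ft_force: [0.5, -0.1, -0.1]
finger_gap: 0.0387
grasp_force: 0.0
```

```bash
python3 g.py .509 .1587 .1; python3 - <<'E'
from cell import capture
import cv2
c=capture("wrist"); cv2.imwrite("pics/w2.png",c["color"][:,:,::-1])
E
```

```text
t 8.0 p [0.5488 0.323  0.107 ] yawY 72.09 gap 0.0387 grip 0.0 F [ 0.5 -0.1 -0.1]
shift [ -12.7 -168.6    7.1]
```

View pics/w2.png

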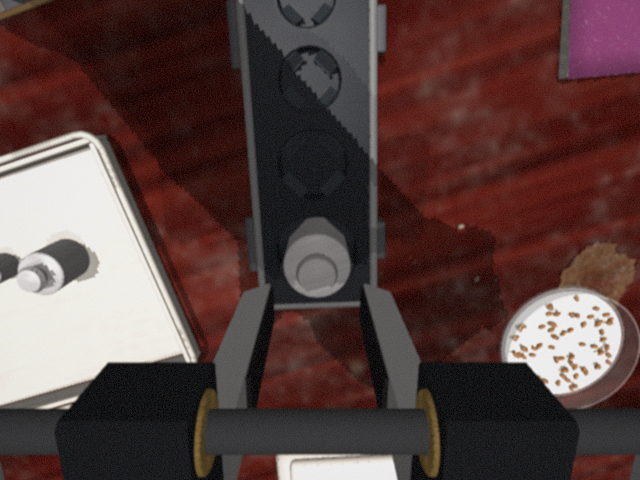

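The 500 stands seated and centred at (316,255). Next is the 200, with a 40° turn to clear the 50.

Emit:
apply_moves:
  plan: [0, 0, -0.12, -1, -15, 0, 0.4, 0, 0, -0.26, -4, -50, 0, 0.4, 0, 0, -0.4, -7, -90, 0, 0.4, 0, 0, -0.54, -10, -130, 2, 0.4, 0, 0, -0.66, -12, -158, 5, 0.4, 0, 0, -0.7, -12.7, -168.6, 7, 0.4, 0, 0, -0.7, -12.7, -168.6, 15, 0.4, 0, 0, -0.7, -12.7, -168.6, 30, 0.4, 0, 0, -0.7, -12.7, -168.6, 45, 0.4, 0, 0, -0.7, -12.7, -168.6, 45, 0.4, 0, 0, -0.7, -12.7, -168.6, 45, 0.4]

```text
time: 9.15
eef_pos: [0.509, 0.1593, 0.062]
tool_rot: [[-0.926, -0.377, -0.001], [-0.377, 0.926, -0.0], [0.001, -0.0, -1.0]]
ft_force: [-0.0, -0.2, -0.5]
finger_gap: 0.0375
grasp_force: 0.0
```

```bash
python3 g.py .509 .1587 .022; python3 - <<'E'
from cell import capture
import cv2
c=capture("wrist"); cv2.imwrite("pics/w3.png",c["color"][:,:,::-1])
E
```

```text
t 9.15 p [0.509  0.1593 0.062 ] yawY 112.18 gap 0.0375 grip 0.0 F [-0.  -0.2 -0.5]
shift [ 0.1 -0.5 40. ]
```

View pics/w3.png

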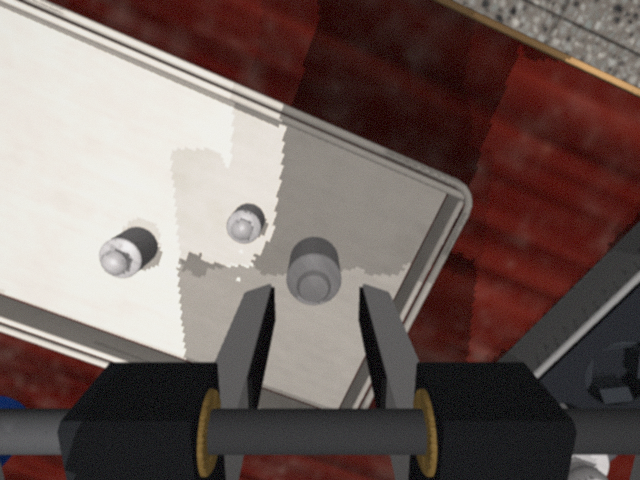

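The 200's knob is at (315,287), centred between the fingers, and the 50 at (243,225) is clear. I descend and grip.

Emit:
apply_moves:
  plan: [0, 0, 0, 0, -0.5, 10, 0.4, 0, 0, 0, 0, -0.5, 22, 0.4, 0, 0, 0, 0, -0.5, 34, 0.4, 0, 0, 0, 0, -0.5, 40, 0.4, 0, 0, 0, 0, -0.5, 40, 0.4, 0, 0, 0, 0, -0.5, 40, 0.2, 0, 0, 0, 0, -0.5, 40, 0.2, 0, 0, 0, 0, -0.5, 40, 0.2, 0, 0, 0, 0, -0.5, 40, 0.2, 0, 0, 0, 0, -0.5, 40, 0.2]
  force: 50

```text
time: 10.2
eef_pos: [0.5096, 0.1582, 0.0227]
tool_rot: [[-0.926, -0.378, 0.0], [-0.378, 0.926, 0.0], [-0.0, -0.0, -1.0]]
ft_force: [0.5, -0.8, 1.3]
finger_gap: 0.0263
grasp_force: 50.0
```

```bash
python3 g.py .509 .1587 .022 .497 .3374 .1
```

```text
t 10.2 p [0.5096 0.1582 0.0227] yawY 112.19 gap 0.0263 grip 50.0 F [ 0.5 -0.8  1.3]
shift [0.4 0.7 0.7]
shift [-56.  170.7 -77.3]
```

Emit:
apply_moves:
  plan: [0, 0, 0, 0, 0, -12, 0.2, 0, 0, 0, 0, 0, -35, 0.2, 0, 0, 0, 0, 0, -58, 0.2, 0, 0, 0.1, -2, 7, -70, 0.2, 0, 0, 0.24, -10, 30, -77, 0.2, 0, 0, 0.38, -21, 65, -77, 0.2, 0, 0, 0.52, -33, 100, -77, 0.2, 0, 0, 0.63, -44, 135, -77, 0.2, 0, 0, 0.69, -53, 160, -77, 0.2, 0, 0, 0.69, -56, 170, -77, 0.2, 0, 0, 0.69, -56, 170, -77, 0.2, 0, 0, 0.69, -56, 170, -77, 0.2]

```text
time: 11.4
eef_pos: [0.4973, 0.3354, 0.0997]
tool_rot: [[-0.955, 0.298, 0.0], [0.298, 0.955, -0.001], [-0.0, -0.001, -1.0]]
ft_force: [0.2, 0.1, -2.8]
finger_gap: 0.0266
grasp_force: 50.0
```

```bash
python3 g.py .497 .3374 .055; python3 - <<'E'
from cell import capture
import cv2
c=capture("wrist"); cv2.imwrite("pics/w4.png",c["color"][:,:,::-1])
E
```

```text
t 11.4 p [0.4973 0.3354 0.0997] yawY 72.66 gap 0.0266 grip 50.0 F [ 0.2  0.1 -2.8]
shift [ 0.9  1.8 44.7]
```

View pics/w4.png

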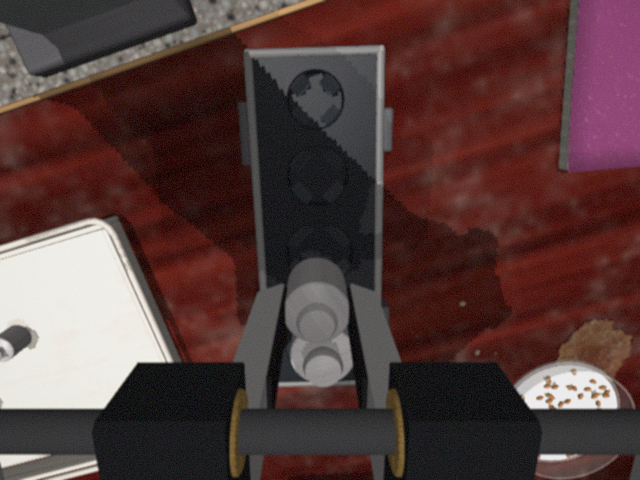

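Holes are seen at (320,248), (318,175) and (316,99), and the tool plane is at 317, so the +1.8 mm correction agrees. Lower and press.

Emit:
apply_moves:
  plan: [0, 0, 0, 0.5, 1.8, 12, 0.2, 0, 0, 0, 0.5, 1.8, 30, 0.2, 0, 0, 0, 0.5, 1.8, 42, 0.2, 0, 0, 0, 0.5, 1.8, 44, 0.2, 0, 0, 0, 0.5, 1.8, 46, 0.2, 0, 0, 0, 0.5, 1.8, 50, 0.2, 0, 0, 0, 0.5, 1.8, 54, 0.2, 0, 0, 0, 0.5, 1.8, 58, 0.2, 0, 0, 0, 0.5, 1.8, 62, 0.2, 0, 0, 0, 0.5, 1.8, 65, 0.2, 0, 0, 0, 0.5, 1.8, 66, 0.2, 0, 0, 0, 0.5, 1.8, 66, 0.2]

```text
time: 12.65
eef_pos: [0.4973, 0.3385, 0.034]
tool_rot: [[-0.954, 0.298, 0.0], [0.298, 0.954, -0.0], [-0.0, -0.0, -1.0]]
ft_force: [-2.6, -4.3, 11.2]
finger_gap: 0.0263
grasp_force: 50.0
```

Emit:
apply_moves:
  plan: [0, 0, 0, 0, 0, 1, 0.2, 0, 0, 0, 0, 0, 1.5, 0.2, 0, 0, 0, 0, 0, 1.5, 0.2]

```text
time: 12.95
eef_pos: [0.4976, 0.3385, 0.0338]
tool_rot: [[-0.954, 0.299, 0.0], [0.299, 0.954, 0.0], [-0.0, 0.001, -1.0]]
ft_force: [-10.2, -9.3, 35.9]
finger_gap: 0.0264
grasp_force: 50.1
```

Emit:
apply_moves:
  plan: [0, 0, 0, 0, 0, -1.5, 0.2, 0, 0, 0, 0, 0, -1.5, 0.42, 0, 0, 0, 0, 0, -1.5, 0.42, 0, 0, 0, 0, 0, -1.5, 0.42, 0, 0, 0, 0, 0, -8, 0.42, 0, 0, 0, 0, 0, -20, 0.42, 0, 0, 0, 0, 0, -40, 0.42, 0, 0, 0, 0, 0, -60, 0.36, 0, 0, 0, 0, 0, -68, 0.36, 0, 0, 0, 0, 0, -68, 0.36, 0, 0, 0, 0, 0, -68, 0.36]

```text
time: 14.05
eef_pos: [0.4969, 0.3386, 0.0996]
tool_rot: [[-0.955, 0.298, -0.0], [0.298, 0.955, -0.0], [0.0, -0.0, -1.0]]
ft_force: [-0.5, 0.2, -0.3]
finger_gap: 0.0335
grasp_force: 0.0
```

```bash
python3 g.py .5381 .0617 .06
```

```text
t 14.05 p [0.4969 0.3386 0.0996] yawY 72.66 gap 0.0335 grip 0.0 F [-0.5  0.2 -0.3]
shift [-121.8 -252.    39.6]
```

Emit:
apply_moves:
  plan: [0, 0, 0, -7, -15, 0, 0.36, 0, 0, 0, -24, -50, 0, 0.36, 0, 0, 0, -44, -90, 0, 0.36, 0, 0, 0, -63, -130, 0, 0.36, 0, 0, 0, -82, -170, 0, 0.36, 0, 0, 0, -102, -210, 0, 0.36, 0, 0, 0, -116, -240, 5, 0.36, 0, 0, 0, -121.8, -252, 15, 0.36, 0, 0, 0, -121.8, -252, 30, 0.36, 0, 0, 0, -121.8, -252, 39, 0.36, 0, 0, 0, -121.8, -252, 39, 0.36, 0, 0, 0, -121.8, -252, 39, 0.36]

```text
time: 15.25
eef_pos: [0.538, 0.0618, 0.061]
tool_rot: [[-0.955, 0.298, -0.001], [0.298, 0.955, -0.0], [0.0, -0.0, -1.0]]
ft_force: [0.0, 0.4, 0.4]
finger_gap: 0.0339
grasp_force: 0.0
```

```bash
python3 g.py .5381 .0617 .018; python3 - <<'E'
from cell import capture
import cv2
c=capture("wrist"); cv2.imwrite("pics/w5.png",c["color"][:,:,::-1])
E
```

```text
t 15.25 p [0.538  0.0618 0.061 ] yawY 72.67 gap 0.0339 grip 0.0 F [0.  0.4 0.4]
shift [-0.1 -0.  43. ]
```

View pics/w5.png

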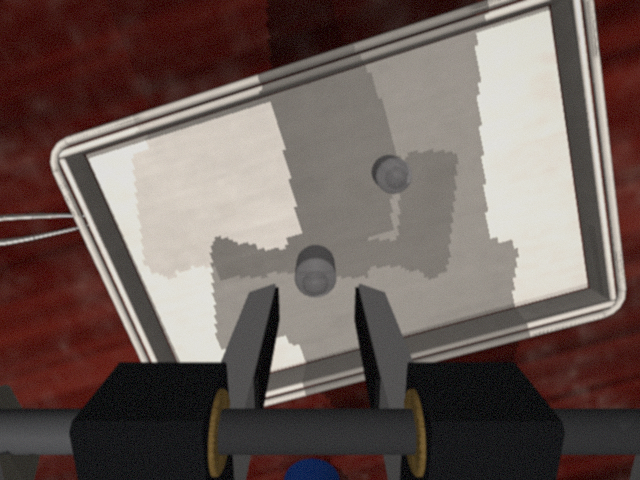

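The 100's knob is at (316,283), centred. I grip it.

Emit:
apply_moves:
  plan: [0, 0, 0, 0, 0, 10, 0.36, 0, 0, 0, 0, 0, 24, 0.36, 0, 0, 0, 0, 0, 36, 0.36, 0, 0, 0, 0, 0, 43, 0.36, 0, 0, 0, 0, 0, 43, 0.36, 0, 0, 0, 0, 0, 43, 0.36, 0, 0, 0, 0, 0, 43, 0.14, 0, 0, 0, 0, 0, 43, 0.14, 0, 0, 0, 0, 0, 43, 0.14, 0, 0, 0, 0, 0, 43, 0.14, 0, 0, 0, 0, 0, 43, 0.14]
  force: 50

```text
time: 16.4
eef_pos: [0.5385, 0.0618, 0.0183]
tool_rot: [[-0.955, 0.298, 0.001], [0.298, 0.955, 0.0], [-0.001, 0.0, -1.0]]
ft_force: [-0.2, -0.2, 5.8]
finger_gap: 0.0204
grasp_force: 50.0
```

```bash
python3 g.py .5381 .0617 .018 .5381 .0617 .11 .4517 .350 .11
```

```text
t 16.4 p [0.5385 0.0618 0.0183] yawY 72.65 gap 0.0204 grip 50.0 F [-0.2 -0.2  5.8]
shift [ 0.4 -0.2  0.3]
shift [  0.3  -0.2 -91.7]
shift [168.8 249.2 -91.7]
```

Emit:
apply_moves:
  plan: [0, 0, 0, 0, 0, -15, 0.14, 0, 0, 0, 0, 0, -45, 0.14, 0, 0, 0, 2, 3, -75, 0.14, 0, 0, 0, 14, 20, -91, 0.14, 0, 0, 0, 38, 56, -91, 0.14, 0, 0, 0, 64, 94, -91, 0.14, 0, 0, 0, 90, 132, -91, 0.14, 0, 0, 0, 116, 170, -91, 0.14, 0, 0, 0, 142, 208, -91, 0.14, 0, 0, 0, 162, 239, -91, 0.14, 0, 0, 0, 168.5, 249, -91, 0.14, 0, 0, 0, 168.5, 249, -91, 0.14]

```text
time: 17.6
eef_pos: [0.4508, 0.3512, 0.1094]
tool_rot: [[-0.955, 0.295, -0.0], [0.295, 0.955, 0.0], [0.0, 0.0, -1.0]]
ft_force: [0.2, -1.6, -1.0]
finger_gap: 0.0207
grasp_force: 50.0
```

Emit:
apply_moves:
  plan: [0, 0, 0, 0, 0, 5, 0.14, 0, 0, 0, 0, 0, 10, 0.14, 0, 0, 0, 0, 0, 10, 0.14]

```text
time: 17.9
eef_pos: [0.4519, 0.3481, 0.0982]
tool_rot: [[-0.954, 0.3, -0.001], [0.3, 0.954, -0.001], [0.0, -0.001, -1.0]]
ft_force: [0.7, -0.2, -1.2]
finger_gap: 0.0203
grasp_force: 50.0
```

```bash
python3 g.py .4517 .350 .0333; python3 - <<'E'
from cell import capture
import cv2
c=capture("wrist"); cv2.imwrite("pics/w6.png",c["color"][:,:,::-1])
E
```

```text
t 17.9 p [0.4519 0.3481 0.0982] yawY 72.54 gap 0.0203 grip 50.0 F [ 0.7 -0.2 -1.2]
shift [ 0.7  1.8 64.9]
```

View pics/w6.png

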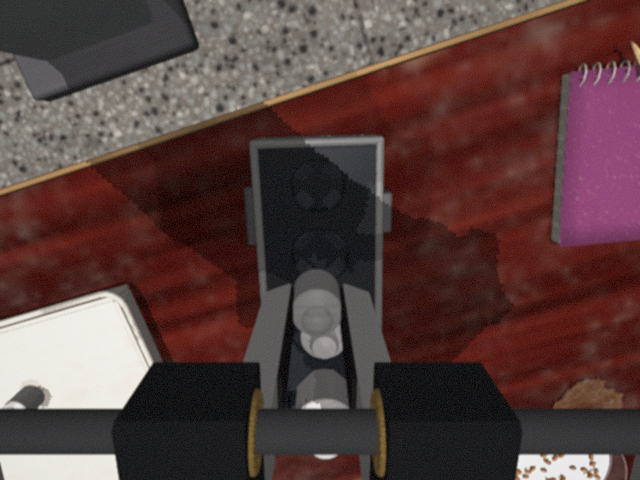

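Hole 3 is at (320,254), slightly right of the tool plane. I lower to just above the foam and recheck there once settled.

Emit:
apply_moves:
  plan: [0, 0, 0, 0, 1, 12, 0.14, 0, 0, 0, 0, 1, 30, 0.14, 0, 0, 0, 0, 1, 42, 0.14, 0, 0, 0, 0, 1, 45, 0.14, 0, 0, 0, 0, 1, 45, 0.14, 0, 0, 0, 0, 1, 45, 0.14]

```text
time: 18.55
eef_pos: [0.4523, 0.3508, 0.0544]
tool_rot: [[-0.954, 0.298, 0.0], [0.298, 0.954, 0.0], [-0.0, 0.0, -1.0]]
ft_force: [1.1, -0.1, -0.2]
finger_gap: 0.0204
grasp_force: 50.0
```

```bash
python3 g.py .4517 .350 .0333
```

```text
t 18.55 p [0.4523 0.3508 0.0544] yawY 72.64 gap 0.0204 grip 50.0 F [ 1.1 -0.1 -0.2]
shift [ 0.3 -0.9 21.1]
```

Emit:
apply_moves:
  plan: [0, 0, 0, 0, -0.6, 2, 0.14, 0, 0, 0, 0, -0.6, 5, 0.14, 0, 0, 0, 0, -0.6, 8, 0.14, 0, 0, 0, 0, -0.6, 11, 0.14, 0, 0, 0, 0, -0.6, 14, 0.14, 0, 0, 0, 0, -0.6, 17, 0.14, 0, 0, 0, 0, -0.6, 20, 0.14, 0, 0, 0, 0, -0.6, 21, 0.14, 0, 0, 0, 0, -0.6, 21, 0.14, 0, 0, 0, 0, -0.6, 22, 0.14, 0, 0, 0, 0, -0.6, 22, 0.14]

```text
time: 19.65
eef_pos: [0.4523, 0.3502, 0.0334]
tool_rot: [[-0.954, 0.298, 0.001], [0.298, 0.954, 0.001], [-0.0, 0.001, -1.0]]
ft_force: [-6.8, -5.9, 31.7]
finger_gap: 0.0207
grasp_force: 50.2
```

Emit:
apply_moves:
  plan: [0, 0, 0, 0, 0, -1.5, 0.14, 0, 0, 0, 0, 0, -1.5, 0.36, 0, 0, 0, 0, 0, -1.5, 0.36, 0, 0, 0, 0, 0, -1.5, 0.36, 0, 0, 0, 0, 0, -8, 0.36, 0, 0, 0, 0, 0, -20, 0.36, 0, 0, 0, 0, 0, -40, 0.36, 0, 0, 0, 0, 0, -60, 0.34, 0, 0, 0, 0, 0, -68, 0.32, 0, 0, 0, 0, 0, -68, 0.32, 0, 0, 0, 0, 0, -68, 0.32]

```text
time: 20.75
eef_pos: [0.4516, 0.35, 0.0996]
tool_rot: [[-0.955, 0.298, -0.0], [0.298, 0.955, -0.0], [0.0, -0.0, -1.0]]
ft_force: [-0.5, -0.3, 0.1]
finger_gap: 0.0301
grasp_force: 0.0
```

```bash
python3 g.py .5003 .1151 .06
```

```text
t 20.75 p [0.4516 0.35   0.0996] yawY 72.66 gap 0.0301 grip 0.0 F [-0.5 -0.3  0.1]
shift [-116.5 -209.7   39.7]
```

Emit:
apply_moves:
  plan: [0, 0, 0, -8, -14, 0, 0.32, 0, 0, 0, -26, -46, 0, 0.32, 0, 0, 0, -46, -82, 0, 0.32, 0, 0, 0, -66, -118, 0, 0.32, 0, 0, 0, -86, -154, 0, 0.32, 0, 0, 0, -106, -190, 2, 0.32, 0, 0, 0, -116.5, -209.7, 12, 0.32, 0, 0, 0, -116.5, -209.7, 28, 0.32, 0, 0, 0, -116.5, -209.7, 39, 0.32, 0, 0, 0, -116.5, -209.7, 39, 0.32, 0, 0, 0, -116.5, -209.7, 39, 0.32]

```text
time: 21.85
eef_pos: [0.5002, 0.1153, 0.0609]
tool_rot: [[-0.955, 0.298, -0.001], [0.298, 0.955, -0.0], [0.001, -0.001, -1.0]]
ft_force: [0.2, -0.1, 0.0]
finger_gap: 0.0301
grasp_force: 0.0
```

```bash
python3 g.py .5003 .1151 .016; python3 - <<'E'
from cell import capture
import cv2
c=capture("wrist"); cv2.imwrite("pics/w7.png",c["color"][:,:,::-1])
E
```

```text
t 21.85 p [0.5002 0.1153 0.0609] yawY 72.69 gap 0.0301 grip 0.0 F [ 0.2 -0.1  0. ]
shift [-0.2 -0.2 44.9]
```

View pics/w7.png

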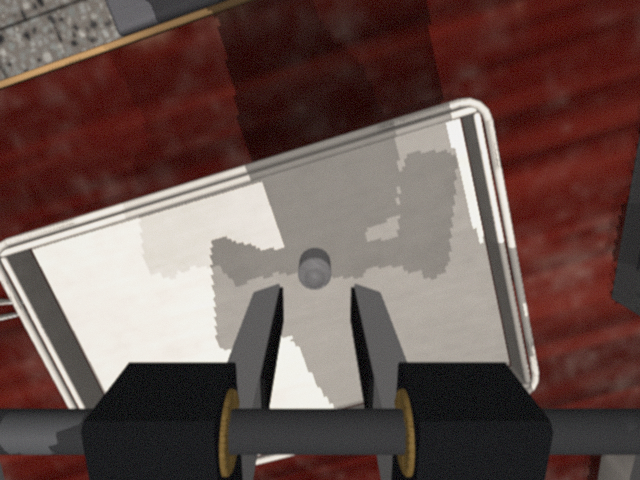

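The 50's knob is at (315,273), centred. I grip it.

Emit:
apply_moves:
  plan: [0, 0, 0, 0, 0, 10, 0.32, 0, 0, 0, 0, 0, 24, 0.32, 0, 0, 0, 0, 0, 38, 0.32, 0, 0, 0, 0, 0, 45, 0.32, 0, 0, 0, 0, 0, 45, 0.32, 0, 0, 0, 0, 0, 45, 0.32, 0, 0, 0, 0, 0, 45, 0.1, 0, 0, 0, 0, 0, 45, 0.1, 0, 0, 0, 0, 0, 45, 0.1, 0, 0, 0, 0, 0, 45, 0.1, 0, 0, 0, 0, 0, 45, 0.1]
  force: 50

```text
time: 23.0
eef_pos: [0.5007, 0.1153, 0.0163]
tool_rot: [[-0.955, 0.298, 0.001], [0.298, 0.955, 0.0], [-0.001, 0.0, -1.0]]
ft_force: [0.1, -0.8, 4.4]
finger_gap: 0.0162
grasp_force: 50.0
```

```bash
python3 g.py .5003 .1151 .016 .5003 .1151 .11 .4112 .3613 .11
```

```text
t 23.0 p [0.5007 0.1153 0.0163] yawY 72.65 gap 0.0162 grip 50.0 F [ 0.1 -0.8  4.4]
shift [ 0.4 -0.3  0.3]
shift [  0.3  -0.3 -93.7]
shift [158.8 208.2 -93.8]
```

Emit:
apply_moves:
  plan: [0, 0, 0, 0, 0, -15, 0.1, 0, 0, 0, 0, 0, -45, 0.1, 0, 0, 0, 3, 4, -75, 0.1, 0, 0, 0, 15, 20, -93, 0.1, 0, 0, 0, 38, 50, -93, 0.1, 0, 0, 0, 64, 84, -93, 0.1, 0, 0, 0, 90, 118, -93, 0.1, 0, 0, 0, 116, 152, -93, 0.1, 0, 0, 0, 140, 184, -93, 0.1, 0, 0, 0, 155, 203, -93, 0.1, 0, 0, 0, 158.8, 208.2, -93, 0.1, 0, 0, 0, 158.8, 208.2, -93, 0.1]

```text
time: 24.2
eef_pos: [0.4106, 0.3615, 0.1087]
tool_rot: [[-0.955, 0.297, -0.0], [0.297, 0.955, -0.0], [0.0, -0.0, -1.0]]
ft_force: [0.1, 0.0, -1.4]
finger_gap: 0.016
grasp_force: 49.9
```

Emit:
apply_moves:
  plan: [0, 0, 0, 0, 0, 10, 0.1, 0, 0, 0, 0, 0, 28, 0.1, 0, 0, 0, 0, 0, 44, 0.1, 0, 0, 0, 0, 0, 53, 0.1, 0, 0, 0, 0, 0, 55, 0.1, 0, 0, 0, 0, 0, 55, 0.1, 0, 0, 0, 0, 0, 55, 0.1]

```text
time: 24.9
eef_pos: [0.4114, 0.3612, 0.0545]
tool_rot: [[-0.954, 0.299, 0.001], [0.299, 0.954, 0.0], [-0.0, 0.001, -1.0]]
ft_force: [-0.8, 0.4, -0.1]
finger_gap: 0.0162
grasp_force: 49.9
```

```bash
python3 g.py .4112 .3613 .0333
```

```text
t 24.9 p [0.4114 0.3612 0.0545] yawY 72.63 gap 0.0162 grip 49.9 F [-0.8  0.4 -0.1]
shift [ 0.2 -0.  21.2]
```

Emit:
apply_moves:
  plan: [0, 0, 0, 0, 0, 2, 0.1, 0, 0, 0, 0, 0, 5, 0.1, 0, 0, 0, 0, 0, 8, 0.1, 0, 0, 0, 0, 0, 11, 0.1, 0, 0, 0, 0, 0, 14, 0.1, 0, 0, 0, 0, 0, 17, 0.1, 0, 0, 0, 0, 0, 20, 0.1, 0, 0, 0, 0, 0, 21, 0.1, 0, 0, 0, 0, 0, 21, 0.1, 0, 0, 0, 0, 0, 22, 0.1, 0, 0, 0, 0, 0, 22, 0.1]

```text
time: 26.0
eef_pos: [0.4117, 0.3615, 0.0332]
tool_rot: [[-0.954, 0.299, 0.001], [0.299, 0.954, 0.001], [-0.001, 0.001, -1.0]]
ft_force: [-4.8, -5.4, 28.4]
finger_gap: 0.0163
grasp_force: 50.3
```

It is seated. I release, lift and back off toward the start side, clear of the cameras' view.

Emit:
apply_moves:
  plan: [0, 0, 0, 0, 0, -1.5, 0.1, 0, 0, 0, 0, 0, -1.5, 0.34, 0, 0, 0, 0, 0, -1.5, 0.34, 0, 0, 0, 0, 0, -1.5, 0.34, 0, 0, 0, 0, 0, -8, 0.34, 0, 0, 0, 0, 0, -20, 0.34, 0, 0, 0, 0, 0, -45, 0.34, 0, 0, 0, 0, 0, -80, 0.34, 0, 0, 0, 0, 0, -110, 0.34, 0, 0, 0, 0, 0, -140, 0.34, 0, 0, 0, 0, 0, -150, 0.34, 0, 0, 0, 0, 0, -150, 0.34]

```text
time: 27.2
eef_pos: [0.4115, 0.3618, 0.1839]
tool_rot: [[-0.955, 0.298, 0.002], [0.298, 0.955, 0.002], [-0.001, 0.003, -1.0]]
ft_force: [-0.8, 0.8, -0.1]
finger_gap: 0.0318
grasp_force: 0.0
```

Emit:
apply_moves:
  plan: [0, 0, 0, 15, 15, 0, 0.34, 0, 0, 0, 40, 40, 0, 0.34, 0, 0, 0, 65, 65, 0, 0.34, 0, 0, 0, 90, 90, 0, 0.34, 0, 0, 0, 115, 115, 0, 0.34, 0, 0, 0, 140, 140, 0, 0.34, 0, 0, 0, 150, 150, 0, 0.34, 0, 0, 0, 150, 150, 0, 0.34]

```text
time: 28.0
eef_pos: [0.3108, 0.5501, 0.1805]
tool_rot: [[-0.955, 0.296, -0.001], [0.296, 0.955, -0.002], [0.001, -0.002, -1.0]]
ft_force: [0.0, -1.9, 0.3]
finger_gap: 0.0326
grasp_force: 0.0
```

```bash
python3 - <<'E'
from cell import capture
from h import *
import cv2
t=capture("top"); s=capture("side")
a=cv2.resize(t["color"][160:340,200:480,::-1],None,fx=2.8,fy=2.8,interpolation=cv2.INTER_CUBIC)
b=cv2.resize(s["color"][180:380,240:460,::-1],None,fx=2.9,fy=2.9,interpolation=cv2.INTER_CUBIC)
cv2.imwrite("pics/endt.png",a); cv2.imwrite("pics/ends.png",b)
Z={500:(.55,.3227,.071),200:(.497,.3374,.060),100:(.4517,.350,.054),50:(.4112,.3613,.049)}
for k,X in Z.items():
    p=proj(s,X); q=proj(t,X); print(k,"side",((p-[240,180])*2.9).round(),"top",((q-[200,160])*2.8).round())
E
```

```text
500 side [273. 282.] top [116. 271.]
200 side [374. 330.] top [100. 340.]
100 side [463. 367.] top [ 86. 398.]
50 side [546. 402.] top [ 74. 449.]
```

View pics/endt.png

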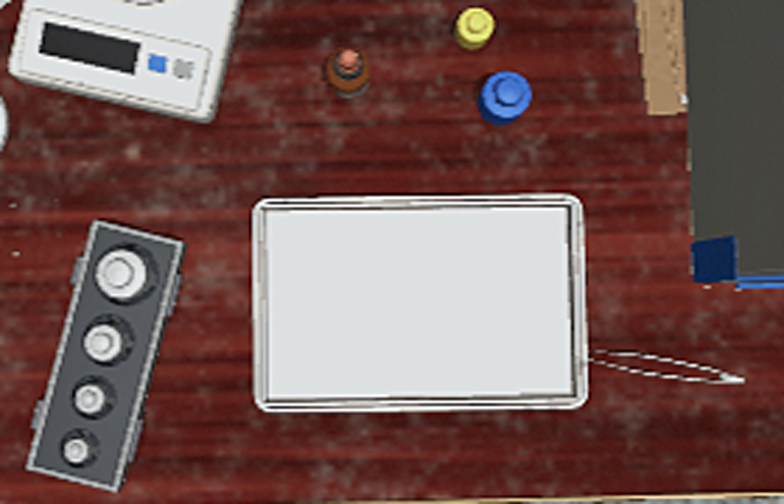

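View pics/ends.png

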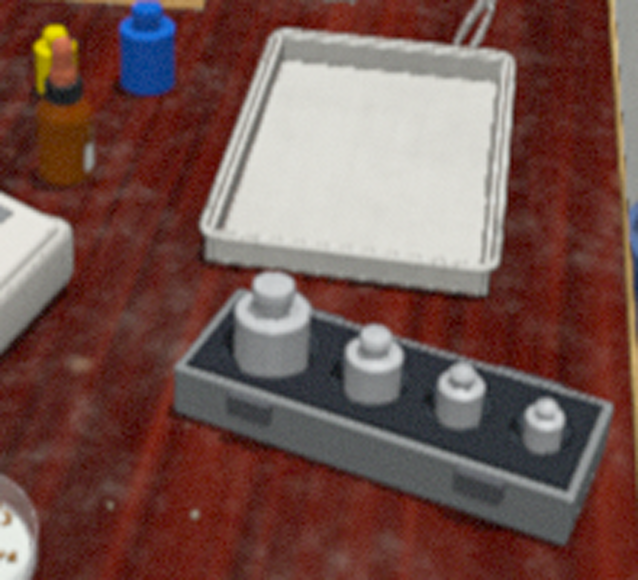

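All four stand upright in their holes. Their knob tops, at side crop (273,281), (376,334), (463,370) and (546,405), match the seated heights to about 1 mm. The look-alikes, dropper and forceps have not moved, so I hand the job in.

```bash
python3 -c "
from cell import close_job
print(close_job())"
```

```text
the job is handed in; nothing more can be done
None
```

All four weights stand upright in their cutouts, pressed to the bottom from largest to smallest; the dropper bottle, forceps and look-alikes were left alone, and the job is handed in at about 28 s (the hand-in gave no verdict).

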